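# Flip a bevelled plinth over the edge of a sanding board

### The job

The small wooden plinth lies on the bench with its white back up and its dark bevelled face underneath. Without pinching it or picking it up, push it with the fingertips against the red edge of the black sanding board until it tips up on that edge and flips over onto the board, dark bevelled face up, ready for sanding; then push it on until it lies wholly and flat on the board. Leave the other things where they are.

Things in the scene. Friction and masses are not known exactly. Their poses are not given: they have to be found in the camera images.
- board: Sanding board fixed to the bench: black rubber-faced slab 160 (its x) x 300 (its y) x 16 mm high, origin at the centre of its underside, on the bench. Its near long side (its -x side, facing the robot, with a red stripe 15 mm wide along its top) is the upright step, 16 mm high, against which the plinth is tipped; it does not move.
- board_edge (a point): Middle of the board's red near edge, at its top (16 mm above the bench); axes as the board's: x points from the red edge over the board (the direction to push), y along the edge.
- panel_center (a point): Centre of the plinth (loose, about 0.11 kg, wood), 90 (x) x 110 (y) x 20 mm: a slab 10 mm thick with a plain white back; its dark show face rises 10 mm more and is bevelled over 17 mm all round, to a flat 56 x 76 mm. Point half-way through, 10 mm from either face. z points to the white back: up at the start, down when flipped. At the start x points roughly to the board.
- panel_fore (a point): Middle of the plinth's leading edge (+45 mm in its x, mid slab), which meets the red edge; axes as panel_center. Starts 20 to 45 mm short of it. At the start the dark face is on the bench, so the square white edges lie 10 to 20 mm above the bench and the bevel runs in below them. Just after flipping, this end overhangs the red edge by up to about 16 mm, towards the robot.
- panel_near (a point): Middle of the opposite edge (-45 mm in x), nearest the robot at the start. Fingers rub well on its wood: squeezed lightly against the step, this edge rises with a finger that moves up while pushing.
- panel_left (a point): Middle of its left edge (+55 mm in y).
- panel_right (a point): Middle of its right edge (-55 mm in y).
- sanding_block: Bystander: cork block with red sole, 100 x 50 x 32 mm, standing on the left part of the board; origin centre of underside.
- mallet: Bystander: turned pale wooden mallet standing upright on the bench left of the plinth, 84 mm across, 207 mm high; origin centre of underside.
- marking_gauge: Bystander: dark wooden marking gauge lying right of the plinth, 160 x 60 x 52 mm, 66 mm high at its brass screw; origin under the middle of its beam.
- try_square: Bystander: try square lying at the right, dark stock 130 mm, steel blade 170 mm; origin under the middle of the stock.
- glue: Bystander: yellow glue bottle, 60 mm across, 160 mm high, at the left; origin centre of underside.
- chisel: Bystander: red-handled screwdriver lying at the left; origin under it.
- screw_jar: Bystander: screw jar, 64 mm across, 80 mm high, at the right; origin centre of underside.

How it is judged:
By the outcome, as a careful person would: the job done as asked, in the order asked, and still so for the second after the job is handed in, with the robot touching nothing.
It also fails if it takes over 66 s, if anything falls off the work surface, if the arm or the gripper's body presses on something with over 40 N, if the wrist force passes 120 N, or if a joint passes its speed limit or range.

### The arm

A 6-joint arm with a two-finger parallel gripper is mounted at the origin on the work surface. World frame = base frame: x ahead of the robot, y to its left, z up, the work surface at z = 0. Lengths are in m, angles in rad, forces in N, time in s.
With the tool pointing down it reaches from about 0.425 to 0.925 m from the base axis. Payload 12.5 kg.
Tool frame: the origin (TCP) lies on the mounting face of the last link; the fingertips stand 173 mm ahead of it and the grasp point (between the pads) lies 155 mm ahead of it; x points along the fingers, y is the direction in which the jaws open and shut, and the axes are right-handed (so a half turn about x gives the same grasp; the last joint's range is limited). The gripper opens to 85 mm and grips with 20 to 120 N. Pads are 22 mm wide; open, the fingers measure 114 mm over their backs; the gripper's body (76 mm by 85 mm) begins 54 mm behind the grasp point. The pads swing forward as they close: fully open they stand 13 mm farther back than shut.
Start: joints at [-1.443, 0.491, 1.559, -0, 1.092, -0.106], TCP at [0.145, -0.608, 0.405] pointing down, gripper open.
Joint ranges: [-3.1, 3.1], [-0.84, 2.19], [0.05, 2.79], [-1.13, 4.28], [0.06, 2.93], [-2.69, 2.69]. Speed limits (rad/s): [2.22, 2.22, 2.79, 3.14, 3.14, 3.14].

### API

Orientations are given as a rotation vector (axis times angle).
In Python, from workcell import ctrl gives the robot as it stands.
- The arm moves only by the tool servo_tool, never from a script. Its argument "increments" is a list that holds one entry, the list of rows, each a list of 7 numbers: the turn, a rotation vector about the tool's x, y, z in degrees, then the shift along the tool's x, y, z in mm, then the opening, from 0 (shut) to 1 (fully open). A call has 1 to 5 rows; each row shifts and turns the commanded pose from where the row before left it, along the tool's axes as they then stand; what a row does not reach is not made up. A row lasts 1/8 s, in which the tool goes at most 62.5 mm and 10.7 degrees, less where a joint would pass 70% of its speed; a pose out of reach is approached as far as the arm can. A call is refused whole if a number of a shift passes 62.5 or a number of a turn 10.7, either way. A call with a gripper value outside its range is refused whole. The fingers move at their own pace and stop on an object; "force" is the grip in N (left out, the last holds). Time passes only in rows, so rows that do not move let the fingers close. It gives the time, the measured TCP pose, the force and the opening at its end, in the units of the state.
- ctrl.get_obs(): the state, without advancing time (a new reading comes with each control period).
- ctrl.read_camera(name): name is "scene" or "side" or "wrist"; returns (picture, depth): 480x640x3 uint8, red, green, blue; 480x640 float32, m along the optical axis (not along the pixel's ray), 0 where there is no reading.
- ctrl.camera_model(name): a dict with "fov_y" (degrees; the focal length in pixels is half the picture's height over the tangent of half this angle, whatever the lens; pixels are square), "cx", "cy" (the principal point, pixels), "camera_from_world" (4x4, takes a point from world to camera coordinates). Camera axes: x right, y up, looking along -z (the intrinsics and any distortion apply to the point x, -y, -z); pixel columns grow to the right and rows downward; lengths in m; the calibration is good to about 2 mm. A picture is of the moment at which its call begins: read the wrist's pose just before it. camera_model takes no time and is no camera call; for the wrist camera it gives the pose at the moment of the call.
- ctrl.finish_job(): hands the job in, once; it reports no verdict.
Trained networks look in the newest picture that a camera, given by its name, has taken for a name from the list of things; names that differ only in an ending like _2 or _b are one class to them, and where a whole thing is asked for, a point or a joint stands for the part that bears it (a point fixed in the world has none). Each returns a list of dicts, best first, with "conf" (0 to 1); they miss things now and then, are a little off and sometimes report something else, mostly with a low value. They report only what shows in the picture. A call takes as long as a camera call.
- ctrl.find_in(target, camera): "box" ([centre column, centre row, width, height] in pixels, round what is visible of it).
- ctrl.mark_of(target, camera): "uv" ([column, row] in pixels: a listed point, or the origin of a listed thing).
The state is a dict: "time": time; "joint_positions": joint angles; "dq": joint speeds; "joint_efforts": joint torques, N m; "position": TCP position; "orientation": TCP orientation; "ft_force": force on the tool from outside, world axes, zero at the start; "moment": the same for the moment, N m; "gripper_width": finger opening in m.
Only numpy, scipy, OpenCV 4.12 (cv2) and the standard library are available. Lean on these libraries where they do the work, as an engineer would, in place of code of your own. Each camera call takes 0.05 s, during which the arm holds its last target. There are 200 camera calls.

## Working session

There is one attempt and no reset: what is moved stays moved. The work goes in short steps, Python scripts to look and compute and a tool call to move; the robot and the scene stay as the last step left them, time stands still between calls to the robot, and variables do not carry over. Pictures are saved under pics/ and viewed, about 8 in all and at most 12, crops included, and the job is handed in when it is done.

Besides the shell and the picture viewer there is one more tool, called after "Call:" by a JSON object that holds its "op" and its "data", one argument or row to a line. servo_tool: Moves the arm, as the interface text tells. Its arguments: {"type":"object","properties":{"increments":{"type":"array","items":{"type":"array","items":{"type":"array","items":{"type":"number"}}}},"force":{"type":"number"}},"required":["increments"]}

```bash
mkdir -p pics; cat > h.py <<'E'
import numpy as np, cv2
from scipy.spatial.transform import Rotation as R
from workcell import ctrl
def cloud(cam):
    m=ctrl.camera_model(cam); im,d=ctrl.read_camera(cam)
    f=240/np.tan(np.radians(m["fov_y"])/2)
    v,u=np.mgrid[:480,:640]
    X=np.stack([(u-m["cx"])*d/f,-(v-m["cy"])*d/f,-d,np.ones_like(d)],-1)
    W=X@np.linalg.inv(m["camera_from_world"]).T
    return im,d,W[...,:3]
def save(n,im): cv2.imwrite(f"pics/{n}.png",im[...,::-1])
def st():
    o=ctrl.get_obs(); print("t",round(o["time"],2),"p",np.round(o["position"],4),"R",np.round(R.from_rotvec(o["orientation"]).as_matrix(),3).tolist(),"F",np.round(o["ft_force"],1),"w",round(float(o["gripper_width"]),3))
E
python3 - <<'E'
from h import *
st()
ims=[]
for c in ["scene","side"]:
    im,d,W=cloud(c); ims.append(im); np.savez(f"/tmp/{c}.npz",im=im,W=W,d=d)
    print(c,{k:v for k,v in ctrl.camera_model(c).items()})
    for t in ["board_edge","board","panel_center","panel_fore","panel_near","panel_left","panel_right"]:
        for r in ctrl.mark_of(t,c)[:1]:
            u,v=r["uv"]; 
            if 0<=int(u)<640 and 0<=int(v)<480: print(c,t,round(r["conf"],2),np.round(r["uv"]),np.round(W[int(v),int(u)],4))
save("a",cv2.resize(np.vstack(ims),(640,960))[:, :][:480]); save("b",ims[1])
E
```

```text
t 0.0 p [ 0.1448 -0.608   0.4041] R [[-0.0, 0.232, -0.973], [0.001, -0.973, -0.232], [-1.0, -0.001, -0.0]] F [ 0.6  0.6 -1.1] w 0.085
scene {'fov_y': 57.366676520231195, 'cx': 312.5057675005015, 'cy': 233.64926841267115, 'camera_from_world': array([[ 3.37435210e-02,  9.99426497e-01,  2.83752008e-03,
         9.82107198e-04],
       [-7.86211652e-01,  2.47917129e-02,  6.17459804e-01,
         4.23404964e-01],
       [ 6.17035342e-01, -2.30661592e-02,  7.86597317e-01,
        -1.63634141e+00],
       [ 0.00000000e+00,  0.00000000e+00,  0.00000000e+00,
         1.00000000e+00]])}
scene board_edge 0.9 [339. 233.] [0.5426 0.0591 0.0059]
scene board 0.79 [349. 259.] [0.639  0.08   0.0138]
scene panel_center 0.68 [340. 218.] [0.4902 0.0653 0.0171]
scene panel_fore 0.75 [344. 229.] [0.5312 0.0716 0.0102]
scene panel_near 0.66 [335. 209.] [0.4601 0.0521 0.0199]
scene panel_left 0.87 [355. 217.] [0.4939 0.1101 0.0198]
scene panel_right 0.87 [326. 220.] [0.4994 0.0225 0.0202]
side {'fov_y': 57.03131968491899, 'cx': 324.3909353432002, 'cy': 238.37407602121482, 'camera_from_world': array([[-0.77234014, -0.63519834, -0.00371247,  0.44158045],
       [ 0.44506409, -0.5453067 ,  0.71032286, -0.29567734],
       [-0.45322034,  0.54695856,  0.70386622, -0.81916983],
       [ 0.        ,  0.        ,  0.        ,  1.        ]])}
side board_edge 0.98 [311. 272.] [0.4437 0.1913 0.2049]
side board 0.95 [282. 263.] [0.6271 0.0903 0.014 ]
side panel_center 0.81 [335. 282.] [0.4903 0.0613 0.0212]
side panel_fore 0.72 [320. 276.] [0.5289 0.0713 0.0189]
side panel_near 0.8 [357. 291.] [ 0.4487  0.0366 -0.002 ]
side panel_left 0.7 [322. 301.] [0.4389 0.1713 0.1027]
side panel_right 0.72 [343. 268.] [0.5037 0.0183 0.018 ]
```

View pics/a.png

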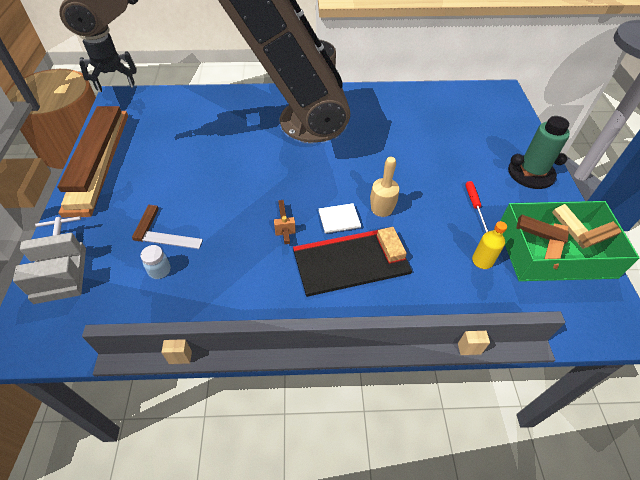

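View pics/b.png

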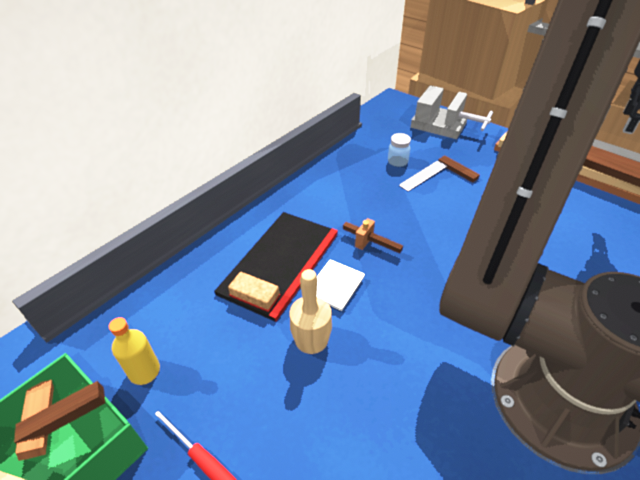

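```bash
python3 - <<'E'
from h import *
for c in ["scene","side"]:
    z=np.load(f"/tmp/{c}.npz"); im,W=z["im"].astype(int),z["W"]
    r,g,b=im[...,0],im[...,1],im[...,2]
    ws=(abs(W[...,0]-.58)<.25)&(abs(W[...,1]-.06)<.25)&(W[...,2]<.1)
    for n,m in [("white",(np.minimum(np.minimum(r,g),b)>170)),("red",(r>120)&(g<60)&(b<60)),("black",(im.max(-1)<50)&(W[...,2]>0.006))]:
        m=(m&ws).astype(np.uint8)
        k,l,s,_=cv2.connectedComponentsWithStats(m); i=1+np.argmax(s[1:,4]); P=W[l==i]
        rc=cv2.minAreaRect(P[:,:2].astype(np.float32)*1000)
        print(c,n,len(P),"z",np.round(np.median(P[:,2]),4),np.round(rc[0]),np.round(rc[1]),round(rc[2],1),np.round(cv2.boxPoints(rc)).tolist())
for c in ["scene","side"]:
    z=np.load(f"/tmp/{c}.npz");W=z["W"]
    ctrl.read_camera(c)
    for t in ["mallet","marking_gauge","sanding_block"]:
        for q in ctrl.find_in(t,c)[:1]:
            u,v,w,h=q["box"]; B=W[int(v-h/2):int(v+h/2),int(u-w/2):int(u+w/2)].reshape(-1,3); zt=.024 if t[0]=='s' else .015
            B=B[(B[:,2]>zt)&(B[:,0]<.9)]
            print(c,t,q["conf"],np.round(np.percentile(B,[3,50,97],axis=0),3).tolist())
E
```

```text
scene white 2678 z -0.7498 [782.  87.] [ 97. 445.] 0.0 [[733.0, 310.0], [733.0, -135.0], [830.0, -135.0], [830.0, 310.0]]
scene red 317 z 0.0163 [577.  48.] [ 17. 253.] 12.1 [[541.0, 170.0], [595.0, -78.0], [612.0, -74.0], [558.0, 173.0]]
scene black 232 z 0.0123 [715. 102.] [ 13. 299.] 12.4 [[677.0, 246.0], [741.0, -46.0], [754.0, -43.0], [689.0, 249.0]]
side white 1708 z 0.0197 [479. 110.] [103. 253.] 14.2 [[398.0, 220.0], [460.0, -25.0], [560.0, 0.0], [498.0, 245.0]]
side red 147 z 0.0151 [548. 168.] [ 19. 103.] 12.7 [[528.0, 216.0], [550.0, 115.0], [569.0, 120.0], [546.0, 221.0]]
side black 203 z 0.0127 [607. 232.] [153.   7.] 13.2 [[532.0, 218.0], [534.0, 212.0], [683.0, 247.0], [681.0, 253.0]]
scene mallet 0.96 [[0.429, 0.161, 0.023], [0.462, 0.193, 0.098], [0.485, 0.229, 0.204]]
scene marking_gauge 0.66 [[0.438, -0.128, 0.021], [0.535, -0.102, 0.036], [0.586, -0.075, 0.065]]
scene sanding_block 0.61 [[0.573, 0.169, 0.028], [0.619, 0.197, 0.047], [0.659, 0.223, 0.051]]
side mallet 0.55 [[0.403, 0.069, 0.016], [0.434, 0.21, 0.096], [0.561, 0.24, 0.204]]
side marking_gauge 0.7 [[0.437, -0.123, 0.018], [0.515, -0.097, 0.033], [0.576, -0.07, 0.066]]
side sanding_block 0.85 [[0.553, 0.176, 0.027], [0.597, 0.208, 0.047], [0.647, 0.234, 0.05]]
```

Call:
{"op": "servo_tool", "data": {
  "increments": [
    [[0, 0, 0, 0, -40, -40, 0.5], [0, 0, 0, 0, -40, -40, 0.5], [0, 0, 0, 0, -40, -40, 0.5], [0, 0, 0, 0, -40, -40, 0.5], [0, 0, 0, 0, -40, -40, 0.5]]
  ]
}}

```text
time: 1.82
position: [0.2937, -0.3655, 0.4049]
orientation: [2.098, 0.245, -2.097]
ft_force: [0.7, -0.7, 0.0]
gripper_width: 0.0429
```

```bash
python3 - <<'E'
from h import *
for c in ["scene","side"]:
    z=np.load(f"/tmp/{c}.npz"); im,W=z["im"].astype(int),z["W"]
    m=(im.min(-1)>150)&(abs(W[...,2]-.02)<.008)&(abs(W[...,0]-.49)<.12)&(abs(W[...,1]-.065)<.1)
    m=cv2.morphologyEx(m.astype(np.uint8),cv2.MORPH_OPEN,np.ones((3,3)))
    k,l,s,_=cv2.connectedComponentsWithStats(m); i=1+np.argmax(s[1:,4]); P=W[l==i]
    rc=cv2.minAreaRect(P[:,:2].astype(np.float32)*1000)
    print(c,len(P),np.round(rc[0]),np.round(rc[1]),round(rc[2],1),np.round(cv2.boxPoints(rc)).tolist())
    yaw=np.radians(12.4); R2=np.array([[np.cos(yaw),np.sin(yaw)],[-np.sin(yaw),np.cos(yaw)]])
    K=np.array([.551,.115]); 
    print("board frame (x from edge, y):",np.round((cv2.boxPoints(rc)/1000-K)@R2.T*1000).tolist())
E
```

```text
scene 889 [491.  62.] [ 94. 110.] 10.1 [[435.0, 108.0], [454.0, -1.0], [547.0, 16.0], [527.0, 124.0]]
board frame (x from edge, y): [[-115.0, 18.0], [-119.0, -92.0], [-26.0, -96.0], [-21.0, 14.0]]
side 1450 [488.  64.] [ 91. 113.] 9.8 [[433.0, 111.0], [453.0, 0.0], [542.0, 16.0], [523.0, 127.0]]
board frame (x from edge, y): [[-116.0, 22.0], [-121.0, -91.0], [-30.0, -95.0], [-25.0, 18.0]]
```

Call:
{"op": "servo_tool", "data": {
  "increments": [
    [[0, 0, 0, 0, -50, -30, 0.5], [0, 0, 0, 0, -50, -20, 0.5], [0, 0, 0, 0, -50, 0, 0.5], [0, 0, 0, 0, -50, 0, 0.5], [0, 0, 0, 0, -50, 0, 0.5]]
  ]
}}

```text
time: 2.45
position: [0.2831, -0.1109, 0.4048]
orientation: [2.098, 0.245, -2.097]
ft_force: [1.1, -0.1, 0.2]
gripper_width: 0.0424
```

Call:
{"op": "servo_tool", "data": {
  "increments": [
    [[0, 0, 0, 0, -31, -43, 0.5], [0, 0, 0, 0, -31, -43, 0.5], [0, 0, 0, 0, -31, -43, 0.5], [0, 0, 0, 0, -31, -43, 0.5], [0, 0, 0, 0, 0, 0, 0.5]]
  ]
}}

```text
time: 3.08
position: [0.4238, 0.0503, 0.4045]
orientation: [2.096, 0.25, -2.095]
ft_force: [-0.7, -0.1, 0.8]
gripper_width: 0.0426
```

Call:
{"op": "servo_tool", "data": {
  "increments": [
    [[0, 0, 0, 50, 0, 0, 0.5], [0, 0, 0, 50, 0, 0, 0.5], [0, 0, 0, 50, 0, 0, 0.5], [0, 0, 0, 35, 0, 0, 0.5], [0, 0, 0, 0, 0, 0, 0.5]]
  ]
}}

```text
time: 3.7
position: [0.4219, 0.0476, 0.2184]
orientation: [2.093, 0.246, -2.103]
ft_force: [0.1, -0.6, 0.0]
gripper_width: 0.0424
```

```bash
python3 - <<'E'
from h import *
st()
for c in ["side","scene"]:
    im,d,W=cloud(c); np.savez(f"/tmp/{c}2.npz",im=im,W=W)
    if c=="side": save("c",cv2.resize(im[150:390,220:540],(800,600)))
    # points near the fingers
    m=(abs(W[...,0]-.425)<.035)&(abs(W[...,1]-.055)<.07)&(W[...,2]>.024)&(W[...,2]<.2)
    P=W[m]; print(c,len(P), np.round(np.percentile(P,[1,5,50,95,99],axis=0),3).tolist() if len(P) else "")
E
```

```text
t 3.7 p [0.4219 0.0476 0.2184] R [[-0.005, 0.231, -0.973], [0.0, -0.973, -0.231], [-1.0, -0.001, 0.004]] F [ 0.1 -0.6  0. ] w 0.042
side 1003 [[0.391, 0.02, 0.052], [0.395, 0.026, 0.062], [0.407, 0.083, 0.146], [0.431, 0.111, 0.195], [0.439, 0.115, 0.199]]
scene 857 [[0.402, -0.012, 0.054], [0.41, -0.004, 0.068], [0.436, 0.043, 0.138], [0.457, 0.104, 0.194], [0.46, 0.11, 0.198]]
```

View pics/c.png

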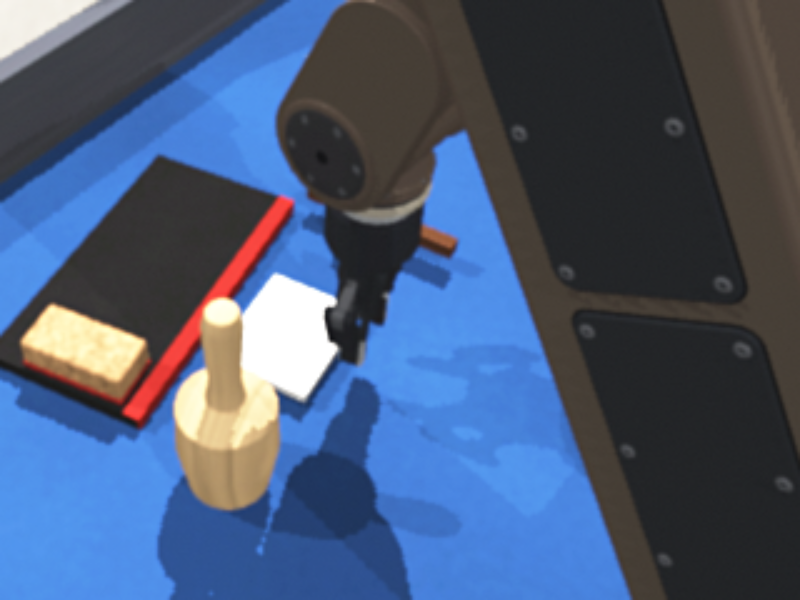

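Call:
{"op": "servo_tool", "data": {
  "increments": [
    [[0, 0, 0, 25, 0, 0, 0.5], [0, 0, 0, 12, 0, 0, 0.5], [0, 0, 0, 6, 0, 0, 0.5], [0, 0, 0, 3, 0, 0, 0.5], [0, 0, 0, 0, 0, 0, 0.5]]
  ]
}}

```text
time: 4.42
position: [0.4224, 0.0482, 0.1739]
orientation: [2.098, 0.246, -2.097]
ft_force: [-1.0, -0.2, 0.3]
gripper_width: 0.0428
```

Call:
{"op": "servo_tool", "data": {
  "increments": [
    [[0, 0, 0, 0, 0, -5, 0.5], [0, 0, 0, 0, 0, -5, 0.5], [0, 0, 0, 0, 0, -5, 0.5], [0, 0, 0, 0, 0, -5, 0.5], [0, 0, 0, 0, 0, 0, 0.5]]
  ]
}}

```text
time: 5.05
position: [0.4422, 0.0529, 0.1737]
orientation: [2.098, 0.246, -2.097]
ft_force: [0.0, -0.5, 0.6]
gripper_width: 0.0426
```

```bash
cat > look.py <<'E'
import sys
from h import *
st(); n=sys.argv[1]
im,d,W=cloud("side"); a=cv2.resize(im[190:310,240:400],(640,480))
im2,d2,W2=cloud("scene"); b=im2[180:280,270:404]; b=cv2.resize(b,(640,478))
save(n,cv2.resize(np.hstack([a[:478],b]),(800,299)))
E
python3 look.py d
```

```text
t 5.05 p [0.4422 0.0529 0.1737] R [[0.001, 0.232, -0.973], [-0.0, -0.973, -0.232], [-1.0, 0.0, -0.001]] F [ 0.  -0.5  0.6] w 0.043
```

View pics/d.png

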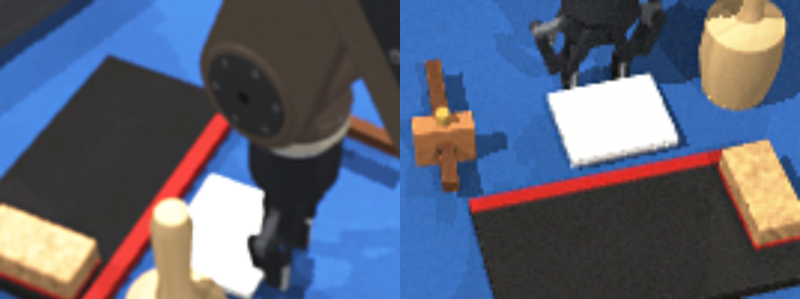

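Call:
{"op": "servo_tool", "data": {
  "increments": [
    [[0, 0, 0, 0, 0, -4, 0.5], [0, 0, 0, 0, 0, -4, 0.5], [0, 0, 0, 0, 0, -4, 0.5], [0, 0, 0, 0, 0, -2, 0.5], [0, 0, 0, 0, 0, 0, 0.5]]
  ]
}}

```text
time: 5.78
position: [0.4556, 0.0561, 0.1737]
orientation: [2.098, 0.246, -2.097]
ft_force: [0.1, -0.4, -0.1]
gripper_width: 0.0423
```

Call:
{"op": "servo_tool", "data": {
  "increments": [
    [[0, 0, 0, 0, 0, -1.5, 0.5], [0, 0, 0, 0, 0, -1.5, 0.5], [0, 0, 0, 0, 0, -1.5, 0.5], [0, 0, 0, 0, 0, 0, 0.5]]
  ]
}}

```text
time: 6.28
position: [0.46, 0.0571, 0.1737]
orientation: [2.098, 0.246, -2.097]
ft_force: [-0.0, -1.1, 0.9]
gripper_width: 0.0427
```

Call:
{"op": "servo_tool", "data": {
  "increments": [
    [[0, 0, 0, 0, 0, -1, 0.5], [0, 0, 0, 0, 0, -1, 0.5], [0, 0, 0, 0, 0, 0, 0.5]]
  ]
}}

```text
time: 6.65
position: [0.4613, 0.0575, 0.1736]
orientation: [2.096, 0.246, -2.099]
ft_force: [-5.0, -0.1, 2.5]
gripper_width: 0.0424
```

```bash
python3 look.py e
```

```text
t 6.65 p [0.4613 0.0575 0.1736] R [[-0.002, 0.231, -0.973], [-0.0, -0.973, -0.231], [-1.0, -0.0, 0.002]] F [-5.  -0.1  2.5] w 0.042
```

View pics/e.png

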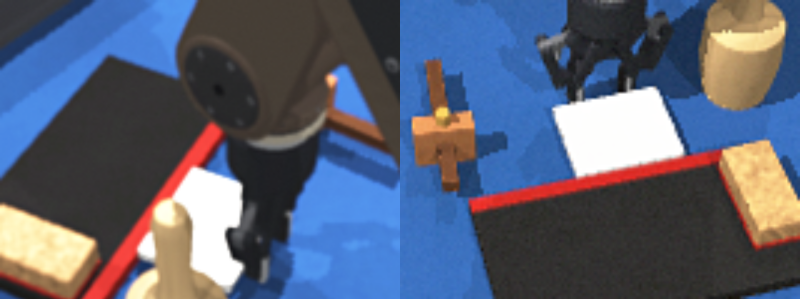

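Call:
{"op": "servo_tool", "data": {
  "increments": [
    [[0, 0, 0, -1, 0, -0.6, 0.5], [0, 0, 0, -2, 0, 0, 0.5], [0, 0, 0, -2, 0, 0, 0.5], [0, 0, 0, -2, 0, 0, 0.5], [0, 0, 0, 0, 0, 0, 0.5]]
  ]
}}

```text
time: 7.38
position: [0.4617, 0.0578, 0.1805]
orientation: [2.095, 0.247, -2.1]
ft_force: [-6.0, -0.2, -1.3]
gripper_width: 0.0428
```

```bash
cat > chk.py <<'E'
from h import *
st()
yaw=np.radians(12.4)
for c in ["scene","side"]:
    im,d,W=cloud(c)
    m=(im.min(-1)>120)&(abs(W[...,0]-.5)<.13)&(abs(W[...,1]-.065)<.09)&(W[...,2]<.12)&(W[...,2]>.004)
    P=W[m]
    if len(P)<40: print(c,"few",len(P)); continue
    Q=P-P.mean(0); n=np.linalg.svd(Q,full_matrices=False)[2][2]; n*=np.sign(n[2])
    k=abs(Q@n)<.006; Q=P[k]-P[k].mean(0); n=np.linalg.svd(Q,full_matrices=False)[2][2]; n*=np.sign(n[2])
    X=(P[k][:,:2]-[.551,.115])@[np.cos(yaw),np.sin(yaw)]
    print(c,len(P),"n",np.round(n,3),"tilt",round(np.degrees(np.arccos(n[2])),1),"x_b",np.round(np.percentile(X,[2,98])*1000),"z",np.round(np.percentile(P[k][:,2],[2,98])*1000))
E
python3 chk.py
```

```text
t 7.38 p [0.4617 0.0578 0.1805] R [[-0.002, 0.232, -0.973], [0.0, -0.973, -0.232], [-1.0, -0.001, 0.002]] F [-6.  -0.2 -1.3] w 0.043
scene 994 n [0.098 0.053 0.994] tilt 6.4 x_b [-84.   2.] z [16. 28.]
side 866 n [0.146 0.073 0.987] tilt 9.4 x_b [-59.  -3.] z [13. 26.]
```

Call:
{"op": "servo_tool", "data": {
  "increments": [
    [[0, 0, 0, -2.5, 0, 0, 0.5], [0, 0, 0, -3, 0, 0, 0.5], [0, 0, 0, -3, 0, -0.3, 0.5], [0, 0, 0, -3, 0, -0.5, 0.5], [0, 0, 0, 0, 0, 0, 0.5]]
  ]
}}

```text
time: 8.1
position: [0.4626, 0.0579, 0.1922]
orientation: [2.096, 0.247, -2.099]
ft_force: [-6.3, 1.4, -0.3]
gripper_width: 0.0427
```

```bash
python3 chk.py
```

```text
t 8.1 p [0.4626 0.0579 0.1922] R [[-0.002, 0.232, -0.973], [-0.0, -0.973, -0.232], [-1.0, -0.0, 0.002]] F [-6.3  1.4 -0.3] w 0.043
scene 1043 n [0.206 0.078 0.975] tilt 12.7 x_b [-84.   2.] z [16. 39.]
side 830 n [0.224 0.091 0.97 ] tilt 14.0 x_b [-84.   3.] z [14. 36.]
```

Call:
{"op": "servo_tool", "data": {
  "increments": [
    [[0, 0, 0, -3, 0, -0.3, 0.5], [0, 0, 0, -3, 0, -0.5, 0.5], [0, 0, 0, -3, 0, -0.8, 0.5], [0, 0, 0, 0, 0, 0, 0.5]]
  ]
}}

```text
time: 8.7
position: [0.4643, 0.0583, 0.2013]
orientation: [2.096, 0.247, -2.099]
ft_force: [-5.1, 1.7, 0.4]
gripper_width: 0.0426
```

```bash
python3 chk.py
```

```text
t 8.7 p [0.4643 0.0583 0.2013] R [[-0.001, 0.232, -0.973], [-0.0, -0.973, -0.232], [-1.0, -0.0, 0.001]] F [-5.1  1.7  0.4] w 0.043
scene 1092 n [0.295 0.101 0.95 ] tilt 18.1 x_b [-82.   2.] z [17. 47.]
side 784 n [0.304 0.111 0.946] tilt 18.9 x_b [-86.   4.] z [15. 45.]
```

Call:
{"op": "servo_tool", "data": {
  "increments": [
    [[0, 0, 0, -4, 0, -0.9, 0.5], [0, 0, 0, -4, 0, -1.2, 0.5], [0, 0, 0, -4, 0, -1.6, 0.5], [0, 0, 0, -4, 0, -2, 0.5], [0, 0, 0, 0, 0, 0, 0.5]]
  ]
}}

```text
time: 9.43
position: [0.4699, 0.0597, 0.2176]
orientation: [2.096, 0.247, -2.098]
ft_force: [-6.4, 1.5, 2.2]
gripper_width: 0.0429
```

```bash
python3 chk.py; python3 look.py f
```

```text
t 9.43 p [0.4699 0.0597 0.2176] R [[-0.001, 0.232, -0.973], [-0.0, -0.973, -0.232], [-1.0, -0.0, 0.001]] F [-6.4  1.5  2.2] w 0.043
scene 1159 n [0.47  0.142 0.871] tilt 29.4 x_b [-75.   3.] z [17. 62.]
side 632 n [0.468 0.149 0.871] tilt 29.4 x_b [-80.   4.] z [15. 60.]
t 9.53 p [0.4698 0.0597 0.2174] R [[-0.001, 0.232, -0.973], [-0.0, -0.973, -0.232], [-1.0, -0.0, 0.001]] F [-6.7  1.9  2. ] w 0.043
```

View pics/f.png

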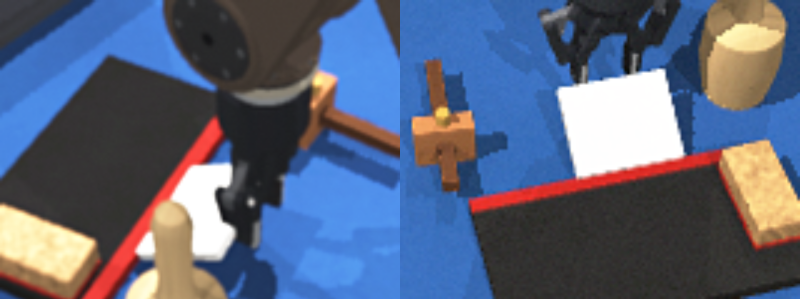

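Call:
{"op": "servo_tool", "data": {
  "increments": [
    [[0, 0, 0, -4.3, 0, -2.1, 0.5], [0, 0, 0, -4.2, 0, -2.4, 0.5], [0, 0, 0, -4, 0, -2.8, 0.5], [0, 0, 0, -3.8, 0, -3.1, 0.5], [0, 0, 0, 0, 0, 0, 0.5]]
  ]
}}

```text
time: 10.25
position: [0.4798, 0.0621, 0.234]
orientation: [2.095, 0.247, -2.099]
ft_force: [-9.0, 0.7, 5.6]
gripper_width: 0.0427
```

```bash
python3 chk.py
```

```text
t 10.25 p [0.4798 0.0621 0.234 ] R [[-0.002, 0.232, -0.973], [-0.0, -0.973, -0.232], [-1.0, -0.0, 0.002]] F [-9.   0.7  5.6] w 0.043
scene 1191 n [0.638 0.175 0.749] tilt 41.5 x_b [-64.   3.] z [17. 77.]
side 420 n [0.621 0.175 0.764] tilt 40.2 x_b [-71.   5.] z [15. 76.]
```

Call:
{"op": "servo_tool", "data": {
  "increments": [
    [[0, 0, 0, -4, 0, -3, 0.5], [0, 0, 0, -3.8, 0, -3.4, 0.5], [0, 0, 0, -3.6, 0, -3.7, 0.5], [0, 0, 0, -3.4, 0, -3.9, 0.5], [0, 0, 0, 0, 0, 0, 0.5]]
  ]
}}

```text
time: 10.98
position: [0.4944, 0.0652, 0.2485]
orientation: [2.099, 0.246, -2.096]
ft_force: [-0.3, -0.3, -0.4]
gripper_width: 0.0427
```

```bash
python3 chk.py
```

```text
t 10.97 p [0.4944 0.0652 0.2485] R [[0.001, 0.232, -0.973], [-0.0, -0.973, -0.232], [-1.0, 0.0, -0.001]] F [-0.3 -0.3 -0.4] w 0.043
scene 1182 n [0.803 0.211 0.557] tilt 56.2 x_b [-49.   4.] z [18. 93.]
side 213 n [0.755 0.204 0.624] tilt 51.4 x_b [-77.   6.] z [ 15. 107.]
```

Call:
{"op": "servo_tool", "data": {
  "increments": [
    [[0, 0, 0, -3, 0, -4, 0.5], [0, 0, 0, -2.5, 0, -4, 0.5], [0, 0, 0, -1.5, 0, -4, 0.5], [0, 0, 0, -1, 0, -4, 0.5], [0, 0, 0, 0, 0, -4, 0.5]]
  ]
}}

```text
time: 11.7
position: [0.5137, 0.0699, 0.2564]
orientation: [2.098, 0.246, -2.097]
ft_force: [-0.2, 0.1, 0.4]
gripper_width: 0.0429
```

```bash
python3 chk.py
```

```text
t 11.7 p [0.5137 0.0699 0.2564] R [[0.0, 0.232, -0.973], [-0.0, -0.973, -0.232], [-1.0, 0.0, -0.0]] F [-0.2  0.1  0.4] w 0.043
scene 1082 n [0.928 0.222 0.298] tilt 72.7 x_b [-27.   4.] z [ 18. 103.]
side 166 n [0.853 0.298 0.429] tilt 64.6 x_b [-34.  19.] z [ 14. 102.]
```

Call:
{"op": "servo_tool", "data": {
  "increments": [
    [[0, 0, 0, 0, 0, -4, 0.5], [0, 0, 0, 0, 0, -4, 0.5], [0, 0, 0, 0, 0, -4, 0.5], [0, 0, 0, 0, 0, -4, 0.5], [0, 0, 0, 0, 0, -4, 0.5]]
  ]
}}

```text
time: 12.42
position: [0.5332, 0.0745, 0.2562]
orientation: [2.097, 0.246, -2.097]
ft_force: [-0.4, -0.5, 0.1]
gripper_width: 0.0426
```

```bash
python3 look.py g; python3 chk.py
```

```text
t 12.43 p [0.5332 0.0745 0.2562] R [[0.0, 0.232, -0.973], [-0.0, -0.973, -0.232], [-1.0, 0.0, -0.0]] F [-0.4 -0.5  0.1] w 0.043
t 12.53 p [0.5332 0.0746 0.2562] R [[0.0, 0.232, -0.973], [-0.0, -0.973, -0.232], [-1.0, 0.0, -0.0]] F [1.4 0.6 0.1] w 0.043
scene 852 n [-0.972 -0.233  0.003] tilt 89.8 x_b [-1.  8.] z [ 18. 108.]
side 194 n [0.746 0.645 0.167] tilt 80.4 x_b [-8. 51.] z [ 14. 107.]
```

View pics/g.png

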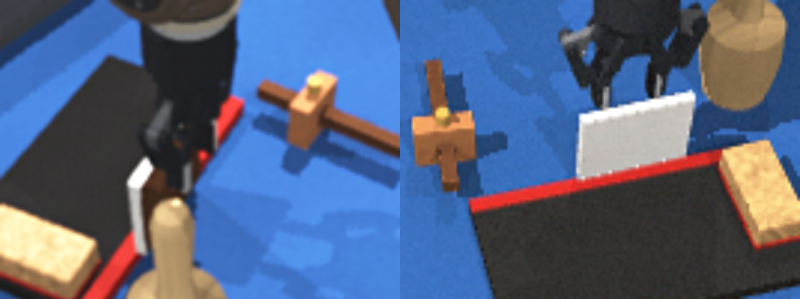

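Call:
{"op": "servo_tool", "data": {
  "increments": [
    [[0, 0, 0, 0, 0, -3, 0.5], [0, 0, 0, 0, 0, -3, 0.5], [0, 0, 0, 0, 0, -3, 0.5], [0, 0, 0, 0, 0, -3, 0.5], [0, 0, 0, 0, 0, -3, 0.5]]
  ]
}}

```text
time: 13.25
position: [0.5477, 0.078, 0.2563]
orientation: [2.097, 0.246, -2.097]
ft_force: [-0.1, 0.0, -0.5]
gripper_width: 0.043
```

```bash
python3 chk.py
```

```text
t 13.25 p [0.5477 0.078  0.2563] R [[-0.0, 0.232, -0.973], [-0.0, -0.973, -0.232], [-1.0, 0.0, 0.0]] F [-0.1  0.  -0.5] w 0.043
scene 613 n [-0.952 -0.223  0.211] tilt 77.8 x_b [ 4. 26.] z [ 20. 107.]
side 190 n [-0.681 -0.717  0.152] tilt 81.2 x_b [-6. 27.] z [ 22. 104.]
```

Call:
{"op": "servo_tool", "data": {
  "increments": [
    [[0, 0, 0, 0, 0, -3, 0.5], [0, 0, 0, 0, 0, -3, 0.5], [0, 0, 0, 0, 0, -3, 0.5], [0, 0, 0, 0, 0, 0, 0.5], [0, 0, 0, 0, 0, 0, 0.5]]
  ]
}}

```text
time: 13.98
position: [0.5561, 0.08, 0.2562]
orientation: [2.097, 0.246, -2.098]
ft_force: [-0.1, -0.5, 0.5]
gripper_width: 0.0424
```

```bash
python3 look.py i; python3 chk.py
```

```text
t 13.97 p [0.5561 0.08   0.2562] R [[-0.0, 0.232, -0.973], [-0.0, -0.973, -0.232], [-1.0, 0.0, 0.0]] F [-0.1 -0.5  0.5] w 0.042
t 14.07 p [0.5561 0.08   0.2563] R [[-0.0, 0.232, -0.973], [-0.0, -0.973, -0.232], [-1.0, 0.0, 0.0]] F [0.  0.1 0.9] w 0.043
scene 51 n [0.931 0.237 0.279] tilt 73.8 x_b [ 6. 39.] z [ 18. 117.]
side 188 n [ 0.33  -0.042  0.943] tilt 19.4 x_b [ 4. 55.] z [15. 27.]
```

View pics/i.png

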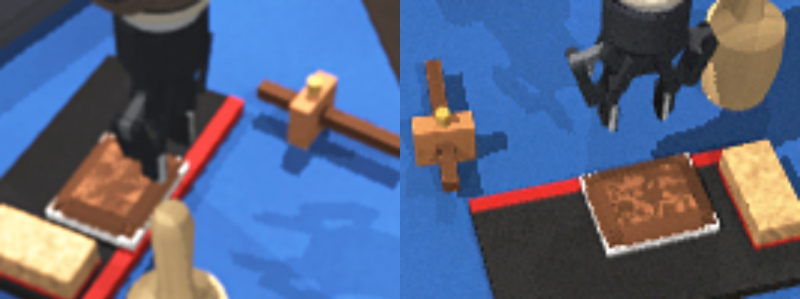

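Call:
{"op": "servo_tool", "data": {
  "increments": [
    [[0, 0, 0, 0, 0, 15, 0.5], [0, 0, 0, 0, 0, 15, 0.5], [0, 0, 0, 0, 0, 10, 0.5], [0, 0, 0, 0, 0, 0, 0.5], [0, 0, 0, 0, 0, 0, 0.5]]
  ]
}}

```text
time: 14.8
position: [0.5176, 0.0707, 0.2564]
orientation: [2.098, 0.246, -2.097]
ft_force: [0.2, 0.7, 0.6]
gripper_width: 0.0425
```

```bash
cat > rect.py <<'E'
from h import *
st(); yaw=np.radians(12.4); R2=np.array([[np.cos(yaw),np.sin(yaw)],[-np.sin(yaw),np.cos(yaw)]])
for c in ["scene","side"]:
    im,d,W=cloud(c)
    X=(W[...,:2]-[.551,.115])@R2.T
    m=(W[...,2]>.0205)&(W[...,2]<.045)&(X[...,0]>-.03)&(X[...,0]<.165)&(X[...,1]>-.13)&(X[...,1]<.035)
    m=cv2.morphologyEx(m.astype(np.uint8),cv2.MORPH_OPEN,np.ones((3,3)))
    k,l,s,_=cv2.connectedComponentsWithStats(m); i=1+np.argmax(s[1:,4]); P=X[l==i]*1000; Z=W[l==i][:,2]
    rc=cv2.minAreaRect(P.astype(np.float32)); print(c,len(P),np.round(rc[0]),np.round(rc[1]),round(rc[2],1),np.round(cv2.boxPoints(rc)).tolist(),"z",np.round(np.percentile(Z,[5,50,95]),4))
    for t in ["panel_fore","panel_near","panel_left","panel_right","panel_center","board_edge"]:
        for q in ctrl.mark_of(t,c)[:1]:
            u,v=map(int,q["uv"]); print(t,round(q["conf"],2),np.round(X[v,u]*1000),round(float(W[v,u,2]),3),end="; ")
    print()
E
python3 rect.py
```

```text
t 14.8 p [0.5176 0.0707 0.2564] R [[0.001, 0.232, -0.973], [-0.0, -0.973, -0.232], [-1.0, 0.0, -0.001]] F [0.2 0.7 0.6] w 0.042
scene 1026 [ 51. -34.] [ 95. 111.] 0.9 [[2.0, 21.0], [4.0, -90.0], [99.0, -89.0], [97.0, 22.0]] z [0.025  0.0335 0.0384]
panel_fore 0.7 [ 55. -93.] 0.021; panel_near 0.85 [ 97. -39.] 0.025; panel_left 0.67 [52. 13.] 0.032; panel_right 0.96 [ 50. -89.] 0.022; panel_center 0.58 [ 48. -39.] 0.04; board_edge 0.31 [ 45. -90.] 0.015; 
side 1364 [ 49. -32.] [ 92. 112.] 1.7 [[2.0, 23.0], [5.0, -90.0], [97.0, -87.0], [94.0, 26.0]] z [0.0245 0.0334 0.037 ]
panel_fore 0.55 [ 13. -28.] 0.031; panel_near 0.78 [ 90. -19.] 0.028; panel_left 0.84 [42. 23.] 0.013; panel_right 0.95 [ 44. -66.] 0.036; panel_center 0.88 [ 48. -26.] 0.035; board_edge 0.68 [  4. -41.] 0.022;
```

Call:
{"op": "servo_tool", "data": {
  "increments": [
    [[0, 0, 0, 30, 0, 0, 0.5], [0, 0, 0, 25, 0, 0, 0.5], [0, 0, 0, 10, 0, 0, 0.5], [0, 0, 0, 3, 0, 0, 0.5], [0, 0, 0, 0, 0, 0, 0.5]]
  ]
}}

```text
time: 16.12
position: [0.5174, 0.0708, 0.1887]
orientation: [2.098, 0.246, -2.097]
ft_force: [-0.5, 0.3, 0.5]
gripper_width: 0.0428
```

Call:
{"op": "servo_tool", "data": {
  "increments": [
    [[0, 0, 0, 0, 0, -7, 0.5], [0, 0, 0, 0, 0, -7, 0.5], [0, 0, 0, 0, 0, -7, 0.5], [0, 0, 0, 0, 0, -6, 0.5], [0, 0, 0, 0, 0, -4, 0.5]]
  ]
}}

```text
time: 16.75
position: [0.5479, 0.078, 0.1882]
orientation: [2.097, 0.246, -2.097]
ft_force: [-1.0, -1.1, 0.6]
gripper_width: 0.0428
```

Call:
{"op": "servo_tool", "data": {
  "increments": [
    [[0, 0, 0, 0, 0, -4, 0.5], [0, 0, 0, 0, 0, -4, 0.5], [0, 0, 0, 0, 0, -4, 0.5], [0, 0, 0, 0, 0, -4, 0.5], [0, 0, 0, 0, 0, -4, 0.5]]
  ]
}}

```text
time: 17.38
position: [0.5672, 0.0826, 0.1882]
orientation: [2.097, 0.246, -2.098]
ft_force: [-0.6, -0.3, -0.5]
gripper_width: 0.0428
```

```bash
python3 rect.py; python3 look.py j
```

```text
t 17.38 p [0.5672 0.0826 0.1882] R [[-0.0, 0.232, -0.973], [-0.0, -0.973, -0.232], [-1.0, 0.0, 0.0]] F [-0.6 -0.3 -0.5] w 0.043
scene 1104 [ 56. -35.] [112. 112.] 2.2 [[-1.0, 19.0], [3.0, -92.0], [114.0, -88.0], [110.0, 23.0]] z [0.0245 0.0335 0.0389]
panel_fore 0.91 [ 24. -40.] 0.029; panel_near 0.55 [111. -29.] 0.021; panel_left 0.87 [70. 27.] 0.018; panel_right 0.95 [ 78. -86.] 0.024; panel_center 0.86 [ 76. -48.] 0.038; board_edge 0.65 [ 17. -66.] 0.042; 
side 977 [ 55. -31.] [111. 111.] 0.1 [[-1.0, 24.0], [-1.0, -86.0], [110.0, -86.0], [110.0, 25.0]] z [0.0241 0.0335 0.0373]
panel_fore 0.81 [-3. -0.] 0.07; panel_near 0.57 [119. -40.] 0.014; panel_left 0.78 [71. 23.] 0.015; panel_right 0.89 [15.  1.] 0.138; panel_center 0.95 [14. 32.] 0.119; board_edge 0.86 [  5. -52.] 0.017; 
t 18.07 p [0.5669 0.0826 0.1883] R [[0.0, 0.232, -0.973], [-0.0, -0.973, -0.232], [-1.0, 0.0, 0.0]] F [-0.3 -0.2 -0.1] w 0.043
```

View pics/j.png

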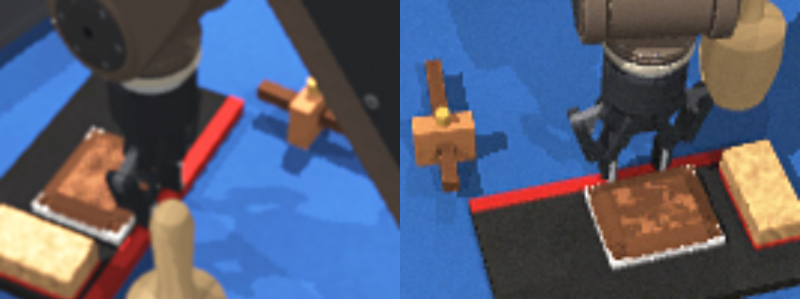

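Call:
{"op": "servo_tool", "data": {
  "increments": [
    [[0, 0, 0, 0, 0, -4, 0.5], [0, 0, 0, 0, 0, -4, 0.5], [0, 0, 0, 0, 0, -4, 0.5], [0, 0, 0, 0, 0, -3, 0.5], [0, 0, 0, 0, 0, 0, 0.5]]
  ]
}}

```text
time: 18.8
position: [0.5817, 0.0861, 0.1883]
orientation: [2.098, 0.246, -2.097]
ft_force: [0.1, -0.0, -0.3]
gripper_width: 0.0426
```

Call:
{"op": "servo_tool", "data": {
  "increments": [
    [[0, 0, 0, 0, 0, 15, 0.5], [0, 0, 0, 0, 0, 15, 0.5], [0, 0, 0, 0, 0, 15, 0.5], [0, 0, 0, -20, 0, 15, 0.5], [0, 0, 0, -40, 0, 0, 0.5]]
  ]
}}

```text
time: 19.42
position: [0.5222, 0.0719, 0.2479]
orientation: [2.094, 0.246, -2.102]
ft_force: [1.0, -0.8, -0.6]
gripper_width: 0.0425
```

Call:
{"op": "servo_tool", "data": {
  "increments": [
    [[0, 0, 0, -50, 0, 0, 0.5], [0, 0, 0, -50, 0, 0, 0.5], [0, 0, 0, -40, 0, 0, 0.5], [0, 0, 0, 0, 0, 0, 0.5], [0, 0, 0, 0, 0, 0, 0.5]]
  ]
}}

```text
time: 20.05
position: [0.5228, 0.0721, 0.3877]
orientation: [2.097, 0.246, -2.098]
ft_force: [-0.4, 0.6, -0.0]
gripper_width: 0.0428
```

```bash
python3 rect.py; python3 look.py k
```

```text
t 20.05 p [0.5228 0.0721 0.3877] R [[-0.001, 0.232, -0.973], [-0.0, -0.973, -0.232], [-1.0, -0.0, 0.001]] F [-0.4  0.6 -0. ] w 0.043
scene 1069 [ 81. -34.] [ 94. 111.] 1.7 [[32.0, 21.0], [35.0, -90.0], [130.0, -88.0], [126.0, 23.0]] z [0.0251 0.0335 0.0384]
panel_fore 0.55 [ 41. -37.] 0.03; panel_near 0.75 [126. -37.] 0.027; panel_left 0.85 [75. 25.] 0.017; panel_right 0.82 [ 84. -87.] 0.024; panel_center 0.9 [ 85. -36.] 0.036; board_edge 0.82 [-14. -51.] 0.004; 
side 1403 [ 78. -32.] [ 92. 113.] 0.8 [[32.0, 24.0], [33.0, -89.0], [125.0, -88.0], [123.0, 25.0]] z [0.0242 0.0331 0.037 ]
panel_fore 0.79 [ 38. -35.] 0.029; panel_near 0.58 [130. -40.] 0.016; panel_left 0.74 [84. 24.] 0.015; panel_right 0.79 [ 74. -78.] 0.031; panel_center 0.71 [ 71. -24.] 0.036; board_edge 0.59 [  5. -47.] 0.015; 
t 20.75 p [0.5231 0.0722 0.3883] R [[0.0, 0.232, -0.973], [-0.0, -0.973, -0.232], [-1.0, 0.0, -0.0]] F [-0.3  0.   0.4] w 0.043
```

View pics/k.png

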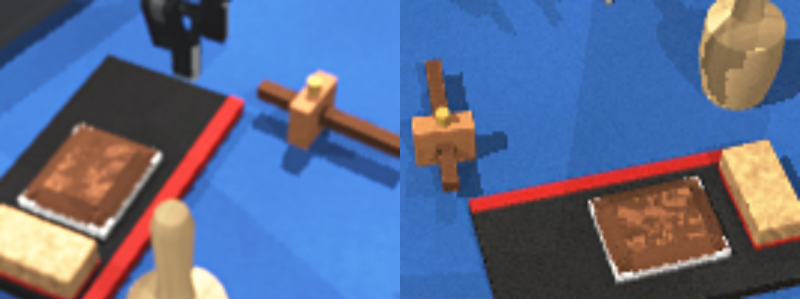

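The plinth lies flat on the board with its dark face up and both edges inside. The mallet, gauge and block are where they were, and the gripper is clear, so I'm handing the job in.

```bash
python3 -c "
from workcell import ctrl
print(ctrl.finish_job())"
```

```text
the job is handed in; nothing more can be done
None
```

The plinth is flipped and lies flat on the sanding board, dark bevelled face up. I handed the job in at about 21 s of the 66 s allowed.

I pushed it with the half-open fingertips until it met the red edge. I then raised its near edge in small steps under a squeeze of about 5–9 N until it stood upright, tipped it over onto the board, and pushed it about 30 mm further on. It was never pinched or lifted.

**Last checks:**
- **Position:** both cameras put the plinth about 32 to 127 mm in from the red edge on the 160 mm deep board, nearly square to it (1–2°).
- **Lying flat:** the top of the plinth measures 36–38 mm above the bench, as expected for a 20 mm plinth on the 16 mm board.
- **Other things:** in the last picture the mallet, marking gauge and sanding block look unmoved. I did not look again at the try square, glue, screwdriver or jar, but the arm worked well away from them.
- **Robot:** the gripper is about 0.2 m clear of everything, with no force showing.

**Disagreements:** the measured plinth was 2–5 mm longer than its true 90 mm. Some of the networks' point marks were well off while the gripper hid part of the plinth, so I relied on the depth outline instead.

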